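# Clear the carton from the parts box and tip its lid open

### The job

Using only the fingertips or the outside of the fingers, without gripping or lifting anything off the table, first slide the carton that stands in front of the grey steel parts box sideways along the table, to the left or the right, until it is wholly clear of the lift tab on the lid's front edge. Then put a fingertip under that tab and ease the lid up and over, past upright, so that it leans back open by its own weight when you let go and move away. Do not shove the box along or throw the lid, keep the carton upright, and leave the other things on the table where they are.

Things in the scene. Friction and masses are not known exactly. Their poses are not given: they have to be found in the camera images.
- case: Dark grey-green steel parts box with a hinged lid, 172 mm deep (x) by 246 mm wide (y) by 78 mm high to the top of its shut lid (its wire carrying handle on the lid rises to 104 mm). Loose on the table, 2.2 kg. Origin at the centre of its underside; its -x axis points out of the front, towards the robot, y along its width, z up. The lid's front edge is at x = -84 mm.
- case_lid (a joint): Lid angle in rad: 0 shut, grows as the lid opens upward and backward; end stop at 1.75 (leaning back about 10 degrees past upright). The hinge is free: below about 1.6 the lid falls shut, above it gravity carries it to the stop. The lid weighs about 0.4 kg; about 2 N straight up under the tab lifts it.
- hinge_mid (a point): Middle of the lid's hinge line, on the box, 83 mm behind the box's centre and 76 mm above its underside; the hinge line runs along the box's y axis.
- tab_mid (a point): Middle of the underside of the steel lift tab, which moves with the lid. The tab is a plate 60 mm wide and 4 mm thick at the middle of the lid's front edge and stands out 30 mm in front of it; with the lid shut its underside is 68 mm above the table. This point lies 15 mm in front of the lid's front edge and 182 mm from the hinge line. Behind the tab the lid's front skirt reaches down a further 7 mm. Its axes are those of the lid: with the lid shut they equal the box's.
- carton_mid (a point): Centre of the small black carton with orange print that stands in front of the parts box, blocking the way to the tab: 91 mm deep (x) by 120 mm wide (y) by 60 mm high, about 0.3 kg, centre 30 mm above the table. z up.
- filter_mid (a point): Centre of the white cylindrical oil filter standing to the left of the box, 67 mm in diameter, 91 mm high. Leave alone.
- tub_mid (a point): Centre of the white tub with a lid standing to the right of the box, 70 mm in diameter, 56 mm high. Leave alone.
- tape_measure_mid (a point): Centre of the pocket tape measure, 68 x 83 x 37 mm, at the left of the work. Leave alone.
- pliers_mid (a point): Centre of the pliers lying flat, 56 x 173 x 12 mm, at the right of the work. Leave alone.
- bearing_mid (a point): Centre of the ball bearing lying flat, 52 mm in diameter, 16 mm high, beyond the filter at the left. Leave alone.

How it is judged:
By the outcome, as a careful person would: the job done as asked, in the order asked, and still so for the second after the job is handed in, with the robot touching nothing.
It also fails if it takes over 54 s, if anything falls off the work surface, if the arm or the gripper's body presses on something with over 40 N, if the wrist force passes 120 N, or if a joint passes its speed limit or range.

### The arm

A 7-joint arm with a two-finger parallel gripper is mounted at the origin on a cart in front of the work surface, level with it; the furniture and walls round the work are solid. World frame = base frame: x ahead of the robot, y to its left, z up, the work surface at z = 0. Lengths are in m, angles in rad, forces in N, time in s.
With the tool pointing down it reaches from about 0.35 to 0.9 m from the base axis. Payload 7.2 kg.
Tool frame: the origin (TCP) lies midway between the tips of the shut fingers; the grasp point (between the pads) lies 19 mm behind it; z points along the fingers, y is the line along which they close (so a half turn about z gives the same grasp; the last joint's range is limited). The gripper opens to 88 mm and grips with 3 to 60 N. Pads are 20 mm wide; open, the fingers measure 115 mm over their backs; the gripper's body (75 mm by 178 mm) begins 61 mm behind the grasp point.
Start: joints at [1.178, 0.411, -0.013, 1.596, 0.006, 1.134, -0.082], TCP at [0.199, -0.592, 0.223] pointing down, gripper open.
Joint ranges: [-2.95, 2.95], [-0.29, 1.99], [-1.47, 1.44], [0.14, 2.54], [-1.03, 4.17], [0.13, 1.85], [-2.86, 2.86]. Speed limits (rad/s): [2.39, 2.39, 3.01, 3.01, 3.14, 3.14, 3.14].

### API

Orientations are given as a 3x3 rotation matrix whose columns are the frame's x, y, z axes.
In Python, from rig import robot gives the robot as it stands. The module is installed in compiled form; this text tells all that it offers.
- The arm moves only by the shell command python3 -m handwheel 'ROWS' [FORCE]. ROWS is JSON, a list of rows, each a list of 3 entries, a list of its own where there are three numbers: the opening in per cent of the stroke, from 0 (shut) to 100 (fully open), then the shift along the tool's x, y, z in m, then the turn about the tool's z in rad. In form: [[grip, [x, y, z], yaw], ...]. A call has 1 to 12 rows; each row is the pose to reach, as a shift and turn from the pose commanded when the call began, along the tool's axes at that moment; what a row does not reach only later rows make up. A row lasts 1/10 s, in which the tool goes at most 50 mm and 8.59 degrees, less where a joint would pass 70% of its speed; a pose out of reach is approached as far as the arm can. A call with a gripper value outside its range is refused whole. The fingers move at their own pace and stop on an object; FORCE is the grip in N (left out, the last holds). Time passes only in rows, so rows that repeat a pose let the fingers close. It gives the time, the measured TCP pose, the force and the opening at its end, in the units of the state.
- robot.observe(): the state, without advancing time (a new reading comes with each control period).
- robot.camera(name): name is "scene" or "top" or "wrist"; returns a dict with "frame" (384x512x3 uint8, red, green, blue), "fx", "fy", "cx", "cy" (pixels), "k1" (the pictures are not rectified: a ray, as slopes to the right and down, at radius r is drawn at 1 + k1 r^2 times it, then the intrinsics apply), "xyz" and "rotation" of the camera in the world. Camera axes: x right, y up, looking along -z (the intrinsics and any distortion apply to the point x, -y, -z); pixel columns grow to the right and rows downward; lengths in m; the calibration is good to about 2 mm. A picture is of the moment at which its call begins. There is no depth.
- robot.job_done(): hands the job in, once; it reports no verdict.
Trained networks look in a picture, given as the dict that the camera call returned (one of the last four; its "shot" number tells which), for a name from the list of things; names that differ only in an ending like _2 or _b are one class to them, and where a whole thing is asked for, a point or a joint stands for the part that bears it (a point fixed in the world has none). Each returns a list of dicts, best first, with "score" (0 to 1); they miss things now and then, are a little off and sometimes report something else, mostly with a low value. They report only what shows in the picture. A call takes as long as a camera call.
- robot.boxes_of(thing, picture): "extent" ([left, top, right, bottom] in pixels, round what is visible of it).
The state is a dict: "t": time; "joint_positions": joint angles; "joint_velocities": joint speeds; "effort": joint torques, N m; "tool_pos": TCP position; "tcp_rot": TCP orientation; "wrist_force": force on the tool from outside, world axes, zero at the start; "moment": the same for the moment, N m; "gripper_width": opening from 0.0 (shut) to 1.0 (fully open).
Only numpy, scipy, OpenCV 4.12 (cv2) and the standard library are available. Lean on these libraries where they do the work, as an engineer would, in place of code of your own. Each camera call takes 0.05 s, during which the arm holds its last target. There are 200 camera calls.

## Working session

There is one attempt and no reset: what is moved stays moved. The work goes in short steps, Python scripts to look and compute and a shell command to move; the robot and the scene stay as the last step left them, time stands still between calls to the robot, and variables do not carry over. Pictures are saved under pics/ and viewed, on a budget of 10 in all, crops included, one or two more only if the job needs it, and the job is handed in when it is done.

```bash
mkdir -p pics; cat > h.py <<'E'
import numpy as np, cv2
from rig import robot
def ray(p,u,v):
    d=np.array([(u-p["cx"])/p["fx"],(v-p["cy"])/p["fy"]]); s=d.copy()
    for _ in range(20): s=d/(1+p["k1"]*(s@s))
    R=np.array(p["rotation"]); return np.array(p["xyz"]),R@np.array([s[0],-s[1],-1.0])
def atz(p,u,v,z):
    o,d=ray(p,u,v); return o+d*(z-o[2])/d[2]
def proj(p,X):
    c=np.array(p["rotation"]).T@(np.array(X)-np.array(p["xyz"])); s=np.array([c[0],-c[1]])/-c[2]
    s=s*(1+p["k1"]*(s@s)); return s*[p["fx"],p["fy"]]+[p["cx"],p["cy"]]
def save(p,n): cv2.imwrite("pics/"+n,cv2.cvtColor(p["frame"],cv2.COLOR_RGB2BGR))
E
python3 - <<'E'
from h import *
np.set_printoptions(precision=3,suppress=True)
print(robot.observe())
for n in("scene","top"):
    p=robot.camera(n);save(p,n+"0.png");print(n,p["xyz"],np.array(p["rotation"]).tolist(),p["fx"],p["k1"])
    for t in("case","case_lid","tab_mid","carton_mid","filter_mid","tub_mid","tape_measure_mid","pliers_mid","bearing_mid"):
        for b in robot.boxes_of(t,p)[:2]:
            l,tp,r,bt=b["extent"];print(t,round(b["score"],2),np.round(b["extent"]),atz(p,(l+r)/2,(tp+bt)/2,0.03))
E
```

```text
{'t': 0.0, 'joint_positions': array([ 1.178,  0.412, -0.013,  1.597,  0.006,  1.134, -0.082]), 'joint_velocities': array([-0.   , -0.001,  0.001,  0.001,  0.001, -0.   ,  0.001]), 'effort': array([ -0.001, -58.795,   0.642, -29.107,  -0.054,   0.018,   0.   ]), 'tool_pos': array([ 0.199, -0.592,  0.222]), 'tcp_rot': array([[ 0.948,  0.319, -0.001],
       [ 0.319, -0.948,  0.001],
       [-0.   , -0.002, -1.   ]]), 'wrist_force': array([ 0.214, -0.523,  0.362]), 'moment': array([-0.011,  0.037, -0.02 ]), 'gripper_width': 1.0022420187069943}
scene [0.132 0.889 0.713] [[-0.9063580327010479, 0.23290609443574486, -0.35251931540409825], [-0.422448568194906, -0.5138348530046425, 0.7466665594947797], [-0.0072335183942581665, 0.8256685140008582, 0.5641091926207679]] 377.29991633749785 -0.05710739694391705
case 0.95 [184. 165. 270. 240.] [0.613 0.068 0.03 ]
case_lid 0.93 [179. 166. 270. 229.] [0.631 0.049 0.03 ]
carton_mid 0.89 [252. 190. 299. 239.] [0.452 0.064 0.03 ]
filter_mid 0.62 [162. 216. 196. 252.] [0.661 0.258 0.03 ]
tub_mid 0.5 [241. 162. 263. 176.] [ 0.628 -0.146  0.03 ]
tape_measu
[... 313 characters left out ...]
13656363056727277], [0.0009271651059698658, 0.09501391589279706, 0.9954755125825964]] 459.4782682149126 -0.1034196287916053
case 0.76 [190. 145. 282. 217.] [0.605 0.077 0.03 ]
case_lid 0.62 [190. 148. 281. 220.] [0.595 0.08  0.03 ]
case_lid 0.45 [159. 151. 186. 177.] [0.65  0.267 0.03 ]
tab_mid 0.64 [225. 208. 248. 220.] [0.506 0.074 0.03 ]
carton_mid 0.95 [216. 213. 264. 249.] [0.458 0.064 0.03 ]
filter_mid 0.95 [158. 151. 184. 178.] [0.648 0.272 0.03 ]
tub_mid 0.83 [295. 162. 316. 189.] [ 0.625 -0.126  0.03 ]
tape_measure_mid 0.76 [119. 228. 148. 248.] [0.429 0.374 0.03 ]
pliers_mid 0.96 [361. 230. 413. 249.] [ 0.442 -0.368  0.03 ]
bearing_mid 0.53 [118. 194. 136. 211.] [0.532 0.398 0.03 ]
```

```bash
python3 -c "
import cv2,numpy as np
a=cv2.imread('pics/scene0.png');b=cv2.imread('pics/top0.png')
cv2.imwrite('pics/a.png',a);cv2.imwrite('pics/b.png',cv2.resize(b,(768,576)))"
```

```text
(no output)
```

View pics/scene0.png

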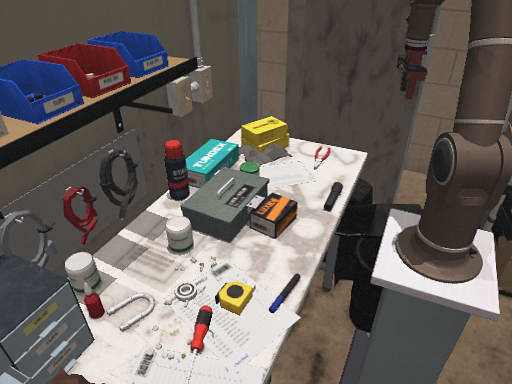

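View pics/top0.png

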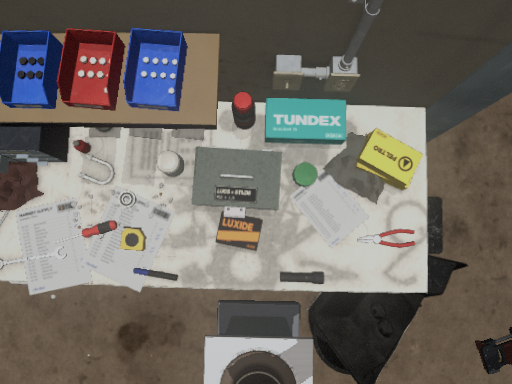

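The scene shows the box at about (228,200) with the carton in front of it at (275,214). In the top view the box covers (193–281, 148–209), the tab is at (236,213), the carton is at (240,231), the tape measure at (132,238) and a torch at (302,277). I'll zoom in for the corners.

```bash
python3 -c "
import cv2
b=cv2.imread('pics/top0.png')[140:260,180:320]
cv2.imwrite('pics/c.png',cv2.resize(b,None,fx=5.5,fy=5,interpolation=2)) if 0 else cv2.imwrite('pics/c.png',cv2.resize(b,None,fx=5,fy=5,interpolation=2))"
```

```text
(no output)
```

View pics/c.png

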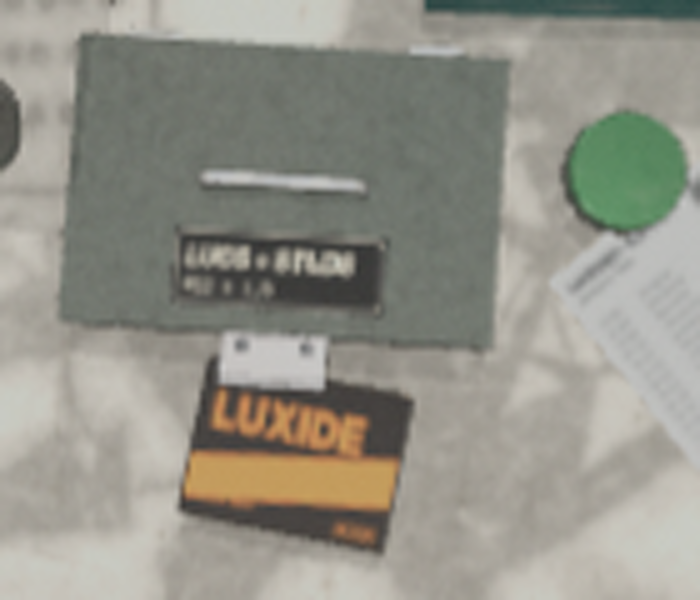

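```bash
python3 - <<'E'
from h import *
np.set_printoptions(precision=4,suppress=True)
p=robot.camera("top")
f=lambda pts,z:np.array([atz(p,180+a/5,140+b/5,z) for a,b in pts])
for n,pts,z in(("lid",[(82,37),(508,60),(492,349),(62,322)],.078),("tab",[(222,333),(328,338),(325,390),(219,385)],.072),("carton",[(208,357),(412,400),(383,550),(180,510)],.06),("torch",[((280-180)*5,(270-140)*5),((325-180)*5,(285-140)*5)],.015)):
    X=f(pts,z);print(n,X,X.mean(0),np.linalg.norm(np.diff(X,axis=0),axis=1),np.degrees(np.arctan2(*(X[0]-X[1])[:2])))
E
```

```text
lid [[ 0.6914  0.1918  0.078 ]
 [ 0.6838 -0.0514  0.078 ]
 [ 0.5188 -0.0455  0.078 ]
 [ 0.5282  0.1969  0.078 ]] [0.6056 0.0729 0.078 ] [0.2433 0.1651 0.2426] 1.8021686494764186
tab [[0.5246 0.1069 0.072 ]
 [0.5232 0.0469 0.072 ]
 [0.4938 0.0478 0.072 ]
 [0.4952 0.1077 0.072 ]] [0.5092 0.0773 0.072 ] [0.06   0.0294 0.0599] 1.3085043618797896
carton [[ 0.5116  0.1153  0.06  ]
 [ 0.4899 -0.0014  0.06  ]
 [ 0.4047  0.013   0.06  ]
 [ 0.4243  0.1286  0.06  ]] [0.4576 0.0639 0.06  ] [0.1187 0.0865 0.1172] 10.50511719607434
torch [[ 0.3472 -0.0566  0.015 ]
 [ 0.3064 -0.1889  0.015 ]] [ 0.3268 -0.1227  0.015 ] [0.1385] 17.140475900328585
```

```bash
python3 -m handwheel '[[40,[0.33,-0.195,0],-1.246],[40,[0.33,-0.195,0],-1.246],[40,[0.33,-0.195,0],-1.246],[40,[0.33,-0.195,0],-1.246],[40,[0.33,-0.195,0],-1.246],[40,[0.33,-0.195,0],-1.246],[40,[0.33,-0.195,0],-1.246],[40,[0.33,-0.195,0],-1.246],[40,[0.478,-0.643,0],-1.246],[40,[0.478,-0.643,0],-1.246],[40,[0.478,-0.643,0],-1.246],[40,[0.478,-0.643,0],-1.246]]'
```

```text
t: 2.25
tool_pos: [0.4486, -0.1004, 0.2229]
tcp_rot: [[0.0, 1.0, 0.001], [1.0, -0.0, -0.0], [-0.0, 0.001, -1.0]]
wrist_force: [0.6, 0.2, 0.2]
gripper_width: 0.402
```

```bash
python3 -m handwheel '[[40,[0.27,-0.002,0],0],[40,[0.27,-0.002,0],0],[40,[0.27,-0.002,0],0],[40,[0.27,-0.002,0],0],[40,[0.27,-0.002,0],0],[40,[0.27,-0.002,0],0],[40,[0.27,-0.002,0.05],0],[40,[0.27,-0.002,0.1],0],[40,[0.27,-0.002,0.14],0],[40,[0.27,-0.002,0.17],0],[40,[0.27,-0.002,0.193],0],[40,[0.27,-0.002,0.193],0]]'
python3 - <<'E'
from h import *
p=robot.camera("scene");a=p["frame"][130:290,150:330]
cv2.imwrite("pics/d.png",cv2.resize(a[:,:,::-1],None,fx=4,fy=3.7 if 0 else 3.75,interpolation=2) if 0 else cv2.resize(a[:,:,::-1],None,fx=3.7,fy=3.7,interpolation=2))
E
```

```text
t: 3.45
tool_pos: [0.445, 0.1671, 0.0272]
tcp_rot: [[-0.0, 1.0, -0.005], [1.0, 0.0, -0.001], [-0.001, -0.005, -1.0]]
wrist_force: [1.1, -0.5, -0.1]
gripper_width: 0.401
```

View pics/d.png

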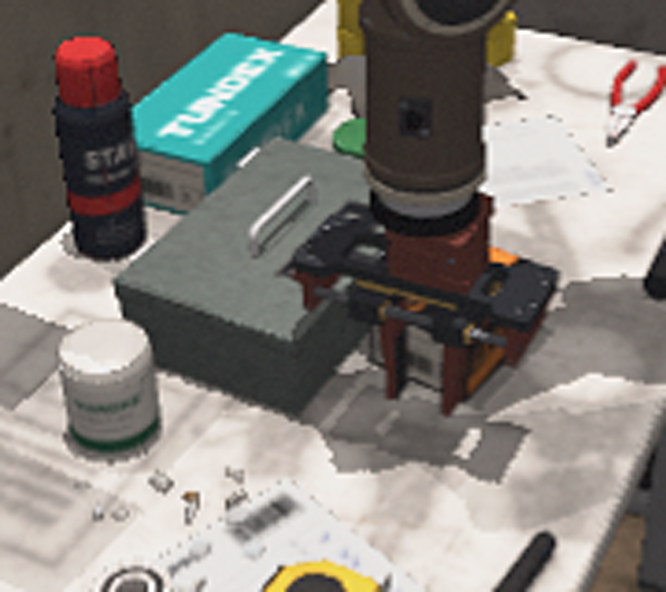

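The fingers (crop 390–490, 320–410) stand just left of the carton, clear of the box and the tab. Next I push right, slowly.

```bash
python3 -m handwheel '[[40,[-0.012,0,0],0],[40,[-0.022,0,0],0],[40,[-0.032,0,0],0],[40,[-0.042,0,0],0],[40,[-0.052,0,0],0],[40,[-0.062,0,0],0],[40,[-0.072,0,0],0],[40,[-0.082,0,0],0],[40,[-0.092,0,0],0],[40,[-0.102,0,0],0],[40,[-0.112,0,0],0],[40,[-0.122,0,0],0]]'; python3 -m handwheel '[[40,[-0.01,0,0],0],[40,[-0.018,0,0],0],[40,[-0.024,0,0],0],[40,[-0.024,0,0],0],[40,[0.01,0,0],0],[40,[0.02,0,0],0],[40,[0.02,-0.03,0],0],[40,[0.02,-0.06,0],0],[40,[0.02,-0.06,-0.05],0],[40,[0.02,-0.06,-0.1],0],[40,[0.02,-0.06,-0.14],0],[40,[0.02,-0.06,-0.14],0]]'
python3 - <<'E'
from h import *
p=robot.camera("top");a=p["frame"][140:260,180:320]
cv2.imwrite("pics/e.png",cv2.resize(a[:,:,::-1],None,fx=5,fy=5,interpolation=2))
for t in("case","tab_mid","carton_mid"):
  for b in robot.boxes_of(t,p)[:2]: print(t,b)
E
```

```text
t: 4.7
tool_pos: [0.4468, 0.045, 0.0296]
tcp_rot: [[-0.0, 1.0, -0.0], [1.0, 0.0, 0.0], [0.0, -0.0, -1.0]]
wrist_force: [0.6, 3.0, 2.5]
gripper_width: 0.403
t: 5.9
tool_pos: [0.3893, 0.0661, 0.1739]
tcp_rot: [[0.0, 1.0, 0.008], [1.0, -0.0, -0.001], [-0.001, 0.008, -1.0]]
wrist_force: [-0.6, 0.1, 0.0]
gripper_width: 0.4
case {'extent': [191.3, 145.5, 281.1, 217.3], 'score': 0.83}
tab_mid {'extent': [224.6, 209.5, 245.4, 218.9], 'score': 0.52}
carton_mid {'extent': [258.3, 211.2, 301.5, 245.4], 'score': 0.6}
```

View pics/e.png

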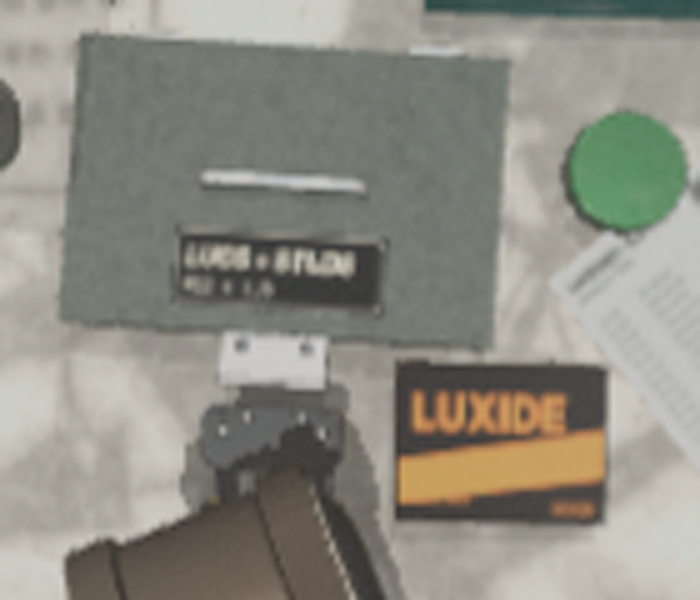

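The carton (crop 395–605, 360–520) is about 35 mm clear of the tab (219–328), and the box hasn't moved. A vertical finger can't get under the tab, so I'll check whether the arm tilts at the edge of its reach, high up in free space.

```bash
python3 -m handwheel '[[0,[0,0,-0.9],0],[0,[0,0,-0.9],0],[0,[0,0,-0.9],0],[0,[0,0,-0.9],0],[0,[0,0,-0.9],0],[0,[0,0,-0.9],0],[0,[0,0,-0.9],0],[0,[0,0,-0.9],0],[0,[0,0,-0.9],0],[0,[0,0,-0.9],0],[0,[0,0,-0.9],0],[0,[0,0,-0.9],0]]'; python3 -c "
from rig import robot
print(robot.observe()['joint_positions'])"
```

```text
t: 7.3
tool_pos: [0.3995, 0.0673, 0.6093]
tcp_rot: [[-0.0, 0.998, 0.056], [1.0, -0.001, 0.012], [0.012, 0.056, -0.998]]
wrist_force: [-0.3, 0.3, -0.4]
gripper_width: 0.003
[ 0.80204676 -0.06026748 -0.97158557  1.2659741  -0.05413114  1.85190893
 -0.18697386]
```

```bash
python3 -m handwheel '[[0,[0,0.2,-0.5],0],[0,[0,0.2,-0.5],0],[0,[0,0.2,-0.5],0],[0,[0,0.2,-0.5],0],[0,[0,0.2,-0.5],0],[0,[0,0.2,-0.5],0]]'; python3 -m handwheel '[[0,[0,0,0],0],[0,[0,0,0],0],[0,[0,0,0],0]]'; python3 -c "
from rig import robot
print(robot.observe()['joint_positions'])"
```

```text
t: 7.9
tool_pos: [0.4478, 0.0625, 0.6348]
tcp_rot: [[-0.0, 0.994, 0.11], [1.0, -0.003, 0.025], [0.025, 0.11, -0.994]]
wrist_force: [0.5, 0.1, 0.5]
gripper_width: 0.006
t: 8.2
tool_pos: [0.4464, 0.0633, 0.6364]
tcp_rot: [[-0.002, 0.994, 0.113], [1.0, -0.001, 0.026], [0.026, 0.113, -0.993]]
wrist_force: [-0.2, -0.2, 0.3]
gripper_width: 0.007
[ 7.88606597e-02 -2.25360149e-03 -3.24453333e-01  1.17485600e+00
  1.61213270e-03  1.85240310e+00 -2.44405240e-01]
```

```bash
python3 -m handwheel '[[0,[-0.02,-0.1,-0.9],0],[0,[-0.02,-0.1,-0.9],0],[0,[-0.02,-0.1,-0.9],0],[0,[-0.02,-0.1,-0.9],0],[0,[-0.02,-0.1,-0.9],0],[0,[-0.02,-0.1,-0.9],0]]'; python3 -c "
from rig import robot
print(robot.observe()['joint_positions'])";  python3 -m handwheel '[[0,[0,0.5,-0.5],0],[0,[0,0.5,-0.5],0],[0,[0,0.5,-0.5],0],[0,[0,0.5,-0.5],0],[0,[0,0.5,-0.5],0],[0,[0,0.5,-0.5],0]]';python3 -c "
from rig import robot
print(robot.observe()['joint_positions'])"
```

```text
t: 8.8
tool_pos: [0.4131, 0.0505, 0.6648]
tcp_rot: [[0.008, 0.984, 0.176], [0.999, -0.014, 0.032], [0.034, 0.175, -0.984]]
wrist_force: [-0.7, 0.2, -1.1]
gripper_width: 0.007
[ 0.62080188 -0.08433455 -0.73195205  1.17171006 -0.07102983  1.85246151
 -0.15145981]
t: 9.4
tool_pos: [0.482, 0.0406, 0.6884]
tcp_rot: [[-0.001, 0.975, 0.22], [0.999, -0.01, 0.049], [0.05, 0.22, -0.974]]
wrist_force: [0.2, -0.2, -0.4]
gripper_width: 0.01
[-0.19502416  0.00930384  0.01844902  1.05220505 -0.01033074  1.8524415
 -0.18543369]
```

```bash
for i in 1; do python3 -m handwheel '[[0,[0,-0.2,-0.9],0],[0,[0,-0.2,-0.9],0],[0,[0,-0.2,-0.9],0],[0,[0,-0.2,-0.9],0],[0,[0,-0.2,-0.9],0],[0,[0,-0.2,-0.9],0],[0,[0,-0.2,-0.9],0],[0,[0,-0.2,-0.9],0],[0,[0,-0.2,-0.9],0],[0,[0,-0.2,-0.9],0],[0,[0,-0.2,-0.9],0],[0,[0,-0.2,-0.9],0]]'; done;  python3 -m handwheel '[[0,[0,0.5,-0.5],0],[0,[0,0.5,-0.5],0],[0,[0,0.5,-0.5],0],[0,[0,0.5,-0.5],0],[0,[0,0.5,-0.5],0],[0,[0,0.5,-0.5],0],[0,[0,0.5,-0.5],0],[0,[0,0.5,-0.5],0],[0,[0,0.5,-0.5],0],[0,[0,0.5,-0.5],0],[0,[0,0.5,-0.5],0],[0,[0,0.5,-0.5],0]]';python3 -c "
from rig import robot
print(robot.observe()['joint_positions'])"
```

```text
t: 10.6
tool_pos: [0.3748, 0.0355, 0.7062]
tcp_rot: [[0.0, 0.961, 0.276], [0.998, -0.016, 0.054], [0.056, 0.275, -0.96]]
wrist_force: [-0.8, -0.5, 0.1]
gripper_width: 0.001
t: 11.8
tool_pos: [0.5316, 0.023, 0.7445]
tcp_rot: [[-0.006, 0.943, 0.334], [0.998, -0.015, 0.061], [0.063, 0.334, -0.941]]
wrist_force: [0.2, -0.2, -0.5]
gripper_width: 0.001
[-0.62766299  0.06458127  0.59018932  0.89065476 -0.08546893  1.85251549
 -0.0874307 ]
```

```bash
python3 -m handwheel '[[0,[0,-0.3,-0.9],0],[0,[0,-0.3,-0.9],0],[0,[0,-0.3,-0.9],0],[0,[0,-0.3,-0.9],0],[0,[0,-0.3,-0.9],0],[0,[0,-0.3,-0.9],0],[0,[0,-0.3,-0.9],0],[0,[0,-0.3,-0.9],0],[0,[0,-0.3,-0.9],0],[0,[0,-0.3,-0.9],0],[0,[0,-0.3,-0.9],0],[0,[0,-0.3,-0.9],0]]';  python3 -m handwheel '[[0,[0,0.3,-0.9],0],[0,[0,0.3,-0.9],0],[0,[0,0.3,-0.9],0],[0,[0,0.3,-0.9],0],[0,[0,0.3,-0.9],0],[0,[0,0.3,-0.9],0],[0,[0,0.3,-0.9],0],[0,[0,0.3,-0.9],0],[0,[0,0.3,-0.9],0],[0,[0,0.3,-0.9],0],[0,[0,0.3,-0.9],0],[0,[0,0.3,-0.9],0]]';python3 -c "
from rig import robot
print(robot.observe()['joint_positions'])"
```

```text
t: 13.0
tool_pos: [0.3806, 0.0066, 0.7569]
tcp_rot: [[-0.003, 0.926, 0.378], [0.997, -0.024, 0.068], [0.072, 0.378, -0.923]]
wrist_force: [-0.2, 0.7, -0.6]
gripper_width: 0.004
t: 14.2
tool_pos: [0.4244, -0.0007, 0.7971]
tcp_rot: [[-0.008, 0.899, 0.438], [0.997, -0.026, 0.072], [0.076, 0.437, -0.896]]
wrist_force: [-0.1, 0.6, -0.3]
gripper_width: 0.005
[ 0.24203542 -0.11702576 -0.23661854  0.94628002 -0.10389041  1.85245138
 -0.06069723]
```

```bash
python3 -m handwheel '[[0,[0,0.3,-0.9],0],[0,[0,0.3,-0.9],0],[0,[0,0.3,-0.9],0],[0,[0,0.3,-0.9],0],[0,[0,0.3,-0.9],0],[0,[0,0.3,-0.9],0],[0,[0,0.3,-0.9],0],[0,[0,0.3,-0.9],0],[0,[0,0.3,-0.9],0],[0,[0,0.3,-0.9],0],[0,[0,0.3,-0.9],0],[0,[0,0.3,-0.9],0]]';cat >> h.py <<'E'
def shift(*P):
    s=robot.observe();R=np.array(s["tcp_rot"])
    for X in P: print(X,np.round(R.T@(np.array(X)-s["tool_pos"]),4).tolist())
E
python3 -c "
from h import *
shift((.36,.07,.5),(.38,.0765,.15),(.42,.0765,.05))
print(robot.observe()['joint_positions'])"
```

```text
t: 15.4
tool_pos: [0.4272, -0.01, 0.8305]
tcp_rot: [[-0.01, 0.867, 0.498], [0.997, -0.031, 0.073], [0.079, 0.497, -0.864]]
wrist_force: [-0.1, 0.6, 0.9]
gripper_width: 0.004
(0.36, 0.07, 0.5) [0.0544, -0.225, 0.2579]
(0.38, 0.0765, 0.15) [0.033, -0.3819, 0.5708]
(0.42, 0.0765, 0.05) [0.0247, -0.3969, 0.6772]
[ 0.22185374 -0.11232619 -0.19443813  0.87600077 -0.11078158  1.85239072
 -0.04781979]
```

```bash
python3 -c "
from h import *
shift((.45,.0765,.16))"
```

```text
(0.45, 0.0765, 0.16) [0.0331, -0.3162, 0.597]
```

```bash
python3 -m handwheel '[[0,[0.033,-0.316,0.597],0],[0,[0.033,-0.316,0.597],0],[0,[0.033,-0.316,0.597],0],[0,[0.033,-0.316,0.597],0],[0,[0.033,-0.316,0.597],0],[0,[0.033,-0.316,0.597],0],[0,[0.033,-0.316,0.597],0],[0,[0.033,-0.316,0.597],0],[0,[0.033,-0.316,0.597],0],[0,[0.033,-0.316,0.597],0],[0,[0.033,-0.316,0.597],0],[0,[0.033,-0.316,0.597],0]]'; python3 -c "
from h import *
shift((.45,.0765,.16),(.45,.0765,.042))
print(robot.observe()['joint_positions'])"
```

```text
t: 16.6
tool_pos: [0.4561, 0.066, 0.2429]
tcp_rot: [[-0.01, 0.867, 0.499], [0.997, -0.031, 0.074], [0.079, 0.498, -0.863]]
wrist_force: [1.3, 0.1, -0.7]
gripper_width: 0.005
(0.45, 0.0765, 0.16) [0.0039, -0.0469, 0.0693]
(0.45, 0.0765, 0.042) [-0.0054, -0.1057, 0.1712]
[ 0.15545161 -0.16641109 -0.40437879  2.33354925 -0.01775803  0.43535755
 -0.25835341]
```

```bash
python3 -m handwheel '[[0,[0.004,-0.047,0.069],0],[0,[0.004,-0.047,0.069],0],[0,[0,-0.075,0.12],0],[0,[-0.005,-0.106,0.171],0],[0,[-0.005,-0.106,0.171],0],[0,[-0.005,-0.106,0.171],0]]'; python3 - <<'E'
from h import *
shift((.485,.077,.045),(.495,.077,.045))
print(robot.observe()['joint_positions'])
p=robot.camera("scene");a=p["frame"][130:290,150:330]
cv2.imwrite("pics/f.png",cv2.resize(a[:,:,::-1],None,fx=3.7,fy=3.7,interpolation=2))
E
```

```text
t: 17.2
tool_pos: [0.4587, 0.0542, 0.1286]
tcp_rot: [[0.016, 0.861, 0.508], [0.999, -0.036, 0.028], [0.043, 0.507, -0.861]]
wrist_force: [0.2, -0.1, -0.2]
gripper_width: 0.006
(0.485, 0.077, 0.045) [0.0197, -0.0206, 0.086]
(0.495, 0.077, 0.045) [0.0199, -0.012, 0.091]
[ 0.16277023  0.08484268 -0.50499221  2.48425993  1.23461055  0.1900242
 -1.53890531]
```

View pics/f.png

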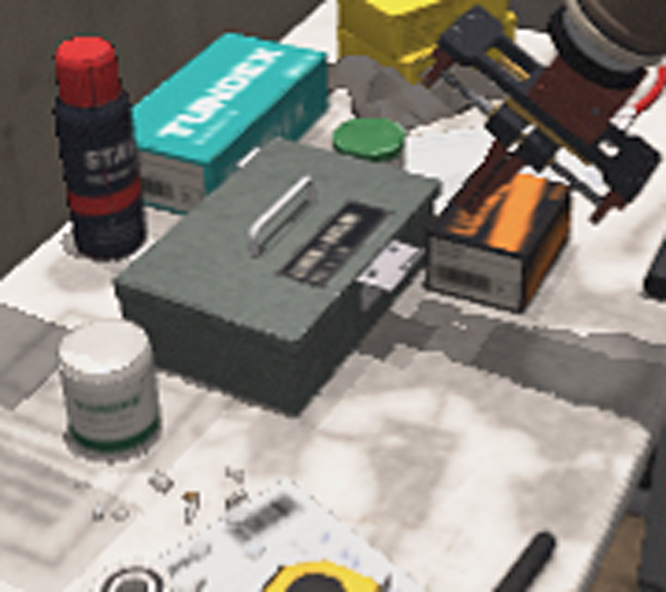

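The view shows the tilted fingers at crop (470,200), in front of and above the tab (390,265), with the carton standing upright. I'll lower further and accept whatever tilt the arm can keep.

```bash
python3 -m handwheel '[[0,[0.02,-0.016,0.02],0],[0,[0.02,-0.024,0.05],0],[0,[0.02,-0.032,0.079],0],[0,[0.02,-0.032,0.079],0],[0,[0.02,-0.032,0.079],0],[0,[0.02,-0.032,0.079],0]]'; python3 - <<'E'
from h import *
shift((.472,.077,.045),(.495,.077,.045))
print(robot.observe()['joint_positions'])
E
```

```text
t: 17.85
tool_pos: [0.4707, 0.0773, 0.0441]
tcp_rot: [[0.017, 0.863, 0.505], [0.999, -0.035, 0.028], [0.042, 0.504, -0.863]]
wrist_force: [0.4, -0.2, 1.0]
gripper_width: 0.006
(0.472, 0.077, 0.045) [-0.0003, 0.0016, -0.0001]
(0.495, 0.077, 0.045) [0.0001, 0.0214, 0.0115]
[ 0.1136239   0.37765547 -0.57302685  2.5115764   2.09437696  0.41941899
 -2.43910694]
```

Tip is in place with a 30° lean. I'll work out the arc.

```bash
cat >> h.py <<'E'
def arc(ths,s=.016):
    st=robot.observe();R=np.array(st["tcp_rot"]);H=np.array([.6905,.0765,.076]);f=.0135*R[:,1];up=-R[:,2]
    for t in ths:
        a=np.radians(t-2.3);P=H+.196*np.array([-np.cos(a),0,np.sin(a)])
        b=np.radians(t); C=P-s*up if t<60 else P+s*np.array([np.cos(b),0,-np.sin(b)])
        X=C-f; X[1]=.0765; print(t,np.round(X,3),np.round(R.T@(X-st["tool_pos"]),3).tolist())
E
python3 -c "
from h import *
arc(range(0,40,3))"
```

```text
0 [0.491 0.076 0.048] [-0.0, 0.019, 0.007]
3 [0.491 0.076 0.058] [0.0, 0.024, -0.002]
6 [0.491 0.076 0.068] [0.0, 0.03, -0.01]
9 [0.492 0.076 0.078] [0.001, 0.036, -0.019]
12 [0.494 0.076 0.088] [0.001, 0.042, -0.027]
15 [0.496 0.076 0.098] [0.002, 0.049, -0.034]
18 [0.498 0.076 0.108] [0.002, 0.056, -0.042]
21 [0.501 0.076 0.118] [0.003, 0.064, -0.049]
24 [0.505 0.076 0.128] [0.003, 0.072, -0.055]
27 [0.509 0.076 0.137] [0.004, 0.08, -0.061]
30 [0.513 0.076 0.147] [0.004, 0.088, -0.067]
33 [0.518 0.076 0.155] [0.005, 0.097, -0.072]
36 [0.524 0.076 0.164] [0.005, 0.106, -0.077]
39 [0.53  0.076 0.173] [0.005, 0.116, -0.081]
```

```bash
python3 -m handwheel '[[0,[0,0.01,0.003],0],[0,[0,0.019,0.006],0],[0,[0,0.024,-0.002],0],[0,[0,0.03,-0.01],0],[0,[0.001,0.036,-0.019],0],[0,[0.001,0.042,-0.027],0],[0,[0.002,0.049,-0.034],0],[0,[0.002,0.056,-0.042],0],[0,[0.003,0.064,-0.049],0],[0,[0.003,0.072,-0.055],0]]'; python3 - <<'E'
from h import *
arc(range(24,66,3))
print(robot.observe()['joint_positions'])
p=robot.camera("scene");a=p["frame"][130:290,150:330]
cv2.imwrite("pics/g.png",cv2.resize(a[:,:,::-1],None,fx=3.7,fy=3.7,interpolation=2))
E
```

```text
t: 18.85
tool_pos: [0.5024, 0.0757, 0.1291]
tcp_rot: [[0.017, 0.863, 0.506], [0.999, -0.035, 0.028], [0.042, 0.505, -0.862]]
wrist_force: [-14.1, -1.0, 2.3]
gripper_width: 0.009
24 [0.505 0.076 0.128] [0.001, 0.001, 0.002]
27 [0.509 0.076 0.137] [0.001, 0.01, -0.004]
30 [0.513 0.076 0.146] [0.002, 0.018, -0.009]
33 [0.518 0.076 0.155] [0.002, 0.027, -0.015]
36 [0.524 0.076 0.164] [0.003, 0.036, -0.019]
39 [0.53  0.076 0.173] [0.003, 0.046, -0.024]
42 [0.536 0.076 0.181] [0.004, 0.055, -0.027]
45 [0.543 0.076 0.188] [0.004, 0.065, -0.031]
48 [0.55  0.076 0.196] [0.004, 0.075, -0.033]
51 [0.558 0.076 0.203] [0.005, 0.085, -0.035]
54 [0.565 0.076 0.209] [0.005, 0.095, -0.037]
57 [0.574 0.076 0.215] [0.006, 0.105, -0.038]
60 [0.582 0.076 0.221] [0.006, 0.115, -0.039]
63 [0.59  0.076 0.226] [0.006, 0.125, -0.039]
[-0.02501592  0.15090057 -0.34769193  2.39552091  1.1557338   0.22106636
 -1.47705494]
```

View pics/g.png

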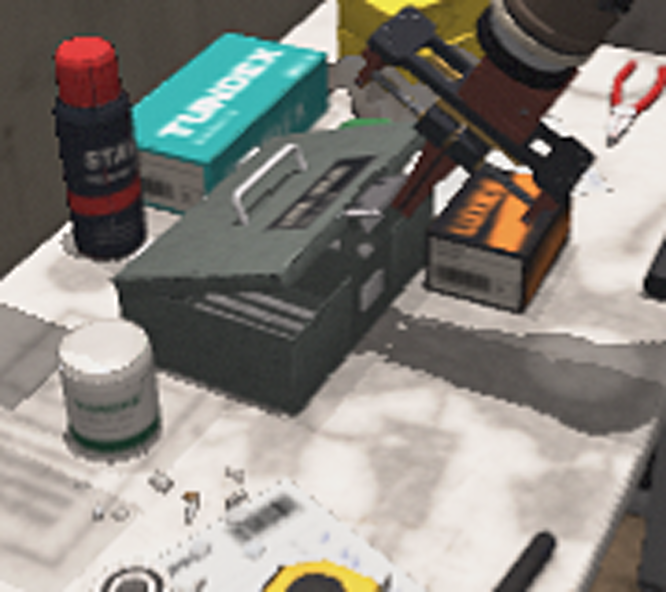

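The lid is up about 20° with the box still in place (near corner still at crop (297,412)). The horizontal push of 14 N is more than needed, so I'll ease off 3 mm and read again.

```bash
python3 -m handwheel '[[0,[0,-0.0026,-0.0015],0],[0,[0,-0.0026,-0.0015],0]]'; python3 -m handwheel '[[0,[0.001,0.009,-0.006],0],[0,[0.001,0.009,-0.006],0]]'
```

```text
t: 19.1
tool_pos: [0.5017, 0.0761, 0.1301]
tcp_rot: [[0.017, 0.861, 0.509], [0.999, -0.036, 0.028], [0.042, 0.508, -0.861]]
wrist_force: [-7.4, 0.1, 0.6]
gripper_width: 0.0
t: 19.3
tool_pos: [0.5055, 0.0762, 0.1391]
tcp_rot: [[0.017, 0.862, 0.507], [0.999, -0.036, 0.027], [0.041, 0.506, -0.862]]
wrist_force: [-12.5, 0.2, 2.9]
gripper_width: 0.007
```

```bash
python3 -m handwheel '[[0,[0,0.002,-0.003],0],[0,[0,0.004,-0.007],0],[0,[0,0.006,-0.010],0]]'
```

```text
t: 19.6
tool_pos: [0.5079, 0.0766, 0.152]
tcp_rot: [[0.016, 0.86, 0.51], [0.999, -0.036, 0.029], [0.043, 0.509, -0.86]]
wrist_force: [-0.5, -0.3, -0.2]
gripper_width: 0.008
```

```bash
python3 - <<'E'
from h import *
p=robot.camera("scene");a=p["frame"][130:290,150:330]
cv2.imwrite("pics/h.png",cv2.resize(a[:,:,::-1],None,fx=3.7,fy=3.7,interpolation=2))
s=robot.observe();print(s["wrist_force"],s["tool_pos"])
E
```

```text
[0.33111745 0.50040087 0.66110209] [0.50822526 0.07663558 0.15258588]
```

View pics/h.png

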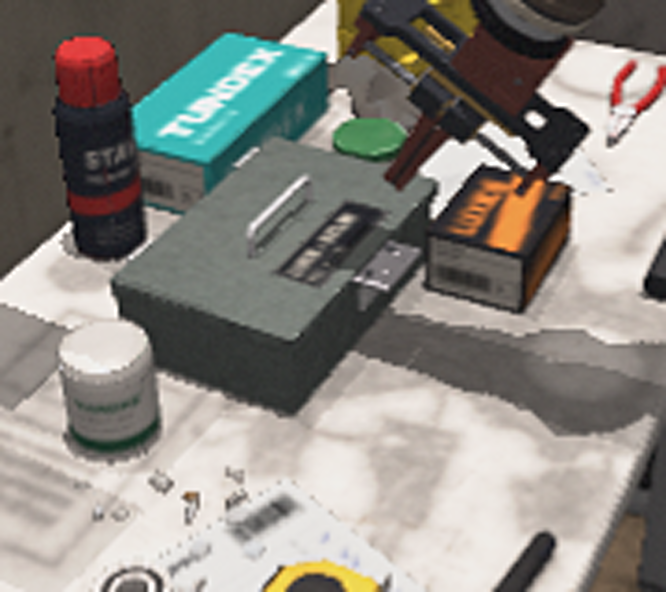

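The lid slipped off the fingertip and fell shut, because the finger was too shallow under the tab. I'll retreat and check whether the box has shifted.

```bash
python3 -m handwheel '[[0,[-0.001,-0.02,-0.012],0],[0,[-0.001,-0.04,-0.024],0],[0,[-0.003,-0.06,0.02],0],[0,[-0.005,-0.08,0.055],0],[0,[-0.006,-0.099,0.0785],0],[0,[-0.006,-0.099,0.0785],0],[0,[-0.006,-0.099,0.0785],0]]'; python3 - <<'E'
from h import *
np.set_printoptions(precision=4,suppress=True)
print(robot.observe()['joint_positions'])
p=robot.camera("top");save(p,"top2.png");a=p["frame"][140:260,180:320]
cv2.imwrite("pics/i.png",cv2.resize(a[:,:,::-1],None,fx=5,fy=5,interpolation=2))
# shift of box region vs. first picture
g=lambda x:cv2.cvtColor(x,cv2.COLOR_BGR2GRAY).astype(np.float32)
A=g(cv2.imread("pics/top0.png"));B=g(cv2.imread("pics/top2.png"))
for n,(y0,y1,x0,x1) in dict(box=(142,206,188,288),teal=(98,142,262,350)).items():
    W=np.eye(2,3,dtype=np.float32);c,W=cv2.findTransformECC(A[y0:y1,x0:x1],B[y0:y1,x0:x1],W,cv2.MOTION_EUCLIDEAN);m=np.array([(x1-x0)/2,(y1-y0)/2])
    print(n,c,W@[*m,1]-m,np.degrees(np.arctan2(W[1,0],W[0,0])))
E
```

```text
t: 20.35
tool_pos: [0.4637, 0.0624, 0.0589]
tcp_rot: [[0.028, 0.863, 0.505], [1.0, -0.029, -0.006], [0.009, 0.505, -0.863]]
wrist_force: [0.1, -1.2, 0.1]
gripper_width: 0.004
[ 0.0511  0.3068 -0.494   2.523   1.9944  0.3753 -2.3509]
box 0.9867875695149503 [-0.078  -0.7145] 0.4032296
teal 0.9999250008570423 [-0.0052  0.0082] 0.0061433828
```

View pics/i.png

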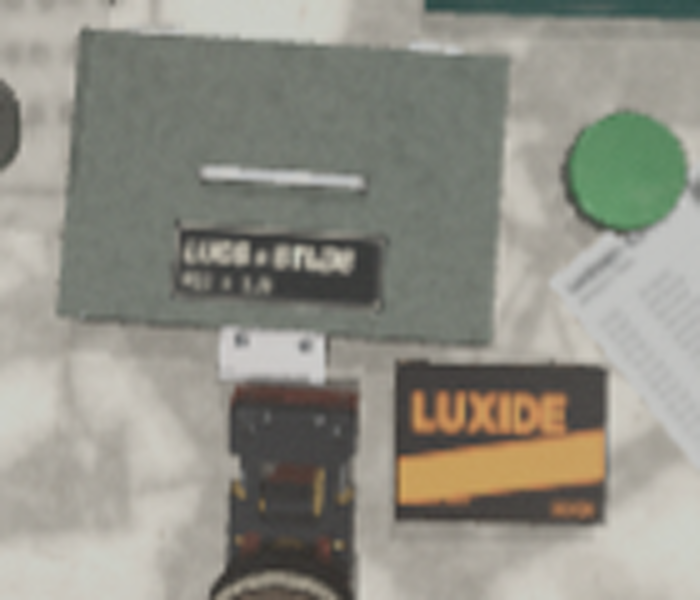

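The box has shifted only about 2 mm (tab edge now at crop y≈382). This time I'll go deeper under the tab and let the finger always rise along it, so friction helps the lift.

```bash
python3 -m handwheel '[[0,[0.008,-0.001,0.012],0],[0,[0.015,-0.002,0.025],0],[0,[0.015,-0.002,0.025],0],[0,[0.015,-0.002,0.025],0]]'; cat >> h.py <<'E'
def arc2(ths,ref,H=(.6925,.0772,.076)):
    st=robot.observe();R=np.array(st["tcp_rot"]);H=np.array(H);f=.0135*R[:,1];up=-R[:,2]
    for t in ths:
        a=np.radians(t-2.3);P=H+.196*np.array([-np.cos(a),0,np.sin(a)]);s=.029-.015*min(t,60)/60
        b=np.radians(t); C=P-s*up if t<60 else P+s*np.array([np.cos(b),0,-np.sin(b)])
        X=C-f; X[1]=H[1]; print(t,np.round(X,3),np.round(R.T@(X-ref),3).tolist())
E
python3 -c "
from h import *
s=robot.observe();print(s['joint_positions']);arc2(range(0,36,3),s['tool_pos'])"
```

```text
t: 20.8
tool_pos: [0.4733, 0.0766, 0.0358]
tcp_rot: [[0.028, 0.865, 0.501], [1.0, -0.028, -0.008], [0.008, 0.501, -0.866]]
wrist_force: [0.8, 0.9, -0.0]
gripper_width: 0.005
[ 0.03949386  0.39991025 -0.52774279  2.50225258  2.04060843  0.45429669
 -2.41507174]
0 [0.499 0.077 0.036] [0.001, 0.023, 0.013]
3 [0.499 0.077 0.047] [0.001, 0.028, 0.003]
6 [0.499 0.077 0.058] [0.002, 0.033, -0.006]
9 [0.5   0.077 0.069] [0.002, 0.039, -0.016]
12 [0.501 0.077 0.08 ] [0.002, 0.046, -0.024]
15 [0.502 0.077 0.09 ] [0.002, 0.052, -0.033]
18 [0.504 0.077 0.101] [0.002, 0.06, -0.041]
21 [0.507 0.077 0.112] [0.002, 0.067, -0.049]
24 [0.51  0.077 0.122] [0.002, 0.075, -0.056]
27 [0.514 0.077 0.132] [0.003, 0.083, -0.063]
30 [0.518 0.077 0.142] [0.003, 0.092, -0.069]
33 [0.523 0.077 0.151] [0.003, 0.101, -0.075]
```

```bash
python3 -m handwheel '[[0,[0.001,0.012,0.006],0],[0,[0.001,0.021,0.012],0],[0,[0.001,0.021,0.012],0]]'; python3 -m handwheel '[[0,[0,0.003,-0.005],0],[0,[0,0.006,-0.010],0],[0,[0,0.011,-0.019],0]]'; python3 -c "
from h import *
s=robot.observe();arc2(range(3,12,3),s['tool_pos'])"
```

```text
t: 21.1
tool_pos: [0.4994, 0.0768, 0.0368]
tcp_rot: [[0.029, 0.864, 0.503], [1.0, -0.029, -0.008], [0.008, 0.503, -0.864]]
wrist_force: [0.0, -0.7, 0.2]
gripper_width: 0.008
t: 21.4
tool_pos: [0.4965, 0.0768, 0.0575]
tcp_rot: [[0.028, 0.866, 0.5], [1.0, -0.028, -0.007], [0.008, 0.5, -0.866]]
wrist_force: [-3.4, -0.3, -2.3]
gripper_width: 0.004
3 [0.499 0.077 0.047] [0.0, -0.003, 0.01]
6 [0.499 0.077 0.058] [0.0, 0.002, 0.001]
9 [0.5   0.077 0.069] [0.001, 0.008, -0.008]
```

```bash
python3 -m handwheel '[[0,[0,0.006,-0.009],0],[0,[0,0.013,-0.017],0],[0,[0,0.019,-0.026],0],[0,[0,0.027,-0.034],0]]'; python3 -m handwheel '[[0,[0,0.007,-0.008],0],[0,[0,0.015,-0.015],0],[0,[0,0.023,-0.022],0]]'
```

```text
t: 21.8
tool_pos: [0.4999, 0.0767, 0.0993]
tcp_rot: [[0.026, 0.867, 0.497], [1.0, -0.027, -0.005], [0.009, 0.497, -0.868]]
wrist_force: [-13.8, -1.9, 0.9]
gripper_width: 0.008
t: 22.1
tool_pos: [0.5091, 0.076, 0.1298]
tcp_rot: [[0.026, 0.867, 0.498], [1.0, -0.027, -0.006], [0.008, 0.498, -0.867]]
wrist_force: [-8.1, -0.4, -0.8]
gripper_width: 0.005
```

```bash
python3 -m handwheel '[[0,[0,0,0],0],[0,[0,0,0],0]]'; python3 - <<'E'
from h import *
p=robot.camera("scene");a=p["frame"][130:290,150:330]
cv2.imwrite("pics/j.png",cv2.resize(a[:,:,::-1],None,fx=4.4,fy=3.7,interpolation=2) if 0 else cv2.resize(a[:,:,::-1],None,fx=3.7,fy=3.7,interpolation=2))
s=robot.observe();print(s["wrist_force"],s["tool_pos"])
E
```

```text
t: 22.3
tool_pos: [0.511, 0.0762, 0.131]
tcp_rot: [[0.027, 0.865, 0.5], [1.0, -0.028, -0.006], [0.009, 0.5, -0.866]]
wrist_force: [-4.5, 1.6, 0.5]
gripper_width: 0.007
[-4.15508631  0.54911534  0.98740816] [0.51089271 0.07620448 0.13079047]
```

View pics/j.png

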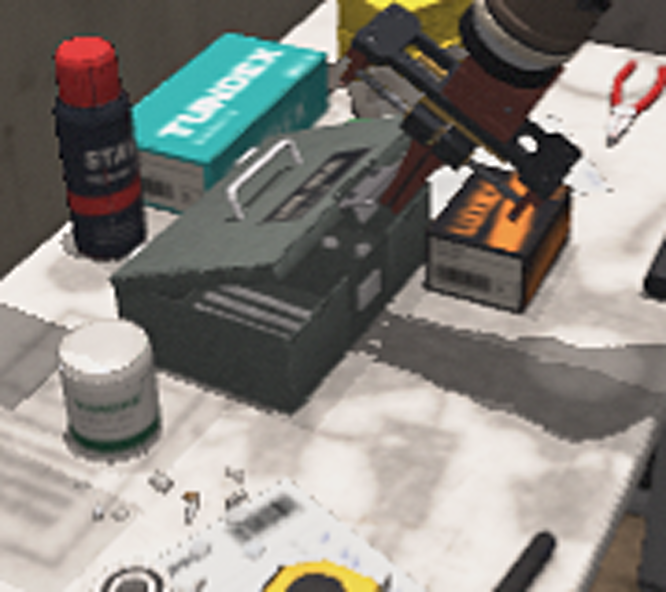

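The lid is at about 25°, with the fingertip (crop 400,195) properly under the tab and a static push of only 4.5 N. I'll continue slowly along the arc.

```bash
python3 -c "
from h import *
arc2([27,29,31,33,35,37,39,42,45,48,51,54,57,60,63,66,70,75,80,85,90,95,100],np.array([.513,.0765,.132]))"
```

```text
27 [0.514 0.077 0.132] [0.001, 0.001, 0.001]
29 [0.517 0.077 0.138] [0.001, 0.006, -0.004]
31 [0.52  0.077 0.145] [0.001, 0.012, -0.008]
33 [0.523 0.077 0.151] [0.001, 0.018, -0.012]
35 [0.526 0.077 0.158] [0.001, 0.024, -0.016]
37 [0.53  0.077 0.164] [0.001, 0.03, -0.019]
39 [0.533 0.077 0.17 ] [0.002, 0.036, -0.023]
42 [0.539 0.077 0.178] [0.002, 0.046, -0.027]
45 [0.546 0.077 0.187] [0.002, 0.056, -0.031]
48 [0.552 0.077 0.195] [0.002, 0.066, -0.035]
51 [0.56  0.077 0.202] [0.003, 0.076, -0.038]
54 [0.567 0.077 0.21 ] [0.003, 0.086, -0.04]
57 [0.575 0.077 0.216] [0.003, 0.096, -0.042]
60 [0.583 0.077 0.223] [0.003, 0.106, -0.044]
63 [0.591 0.077 0.228] [0.004, 0.116, -0.044]
66 [0.6   0.077 0.232] [0.004, 0.125, -0.043]
70 [0.611 0.077 0.237] [0.004, 0.138, -0.042]
75 [0.626 0.077 0.243] [0.005, 0.153, -0.039]
80 [0.641 0.077 0.247] [0.005, 0.169, -0.035]
85 [0.657 0.077 0.25 ] [0.006, 0.184, -0.03]
90 [0.673 0.077 0.251] [0.006, 0.198, -0.023]
95 [0.689 0.077 0.251] [0.006, 0.212, -0.015]
100 [0.705 0.077 0.25 ] [0.007, 0.225, -0.006]
```

```bash
python3 -m handwheel '[[0,[0,0.003,-0.003],0],[0,[0,0.006,-0.006],0],[0,[0,0.009,-0.008],0],[0,[0,0.012,-0.010],0],[0,[0,0.018,-0.014],0],[0,[0,0.024,-0.017],0]]'; python3 -m handwheel '[[0,[0,0.006,-0.004],0],[0,[0,0.012,-0.007],0],[0,[0,0.017,-0.009],0],[0,[0,0.022,-0.011],0],[0,[0,0.027,-0.013],0],[0,[0,0.032,-0.015],0]]'
```

```text
t: 22.95
tool_pos: [0.5233, 0.0754, 0.1576]
tcp_rot: [[0.027, 0.866, 0.5], [1.0, -0.028, -0.007], [0.008, 0.5, -0.866]]
wrist_force: [-3.1, -0.0, -0.3]
gripper_width: 0.003
t: 23.55
tool_pos: [0.5446, 0.0746, 0.187]
tcp_rot: [[0.028, 0.865, 0.501], [1.0, -0.028, -0.007], [0.008, 0.501, -0.865]]
wrist_force: [-2.2, 0.2, 0.1]
gripper_width: 0.005
```

```bash
python3 -m handwheel '[[0,[0,0.007,-0.003],0],[0,[0,0.014,-0.005],0],[0,[0.001,0.021,-0.007],0],[0,[0.001,0.028,-0.008],0],[0,[0.001,0.035,-0.010],0],[0,[0.001,0.042,-0.011],0],[0,[0.002,0.049,-0.012],0],[0,[0.002,0.056,-0.012],0],[0,[0.002,0.063,-0.012],0],[0,[0.002,0.070,-0.012],0]]'
```

```text
t: 24.55
tool_pos: [0.6003, 0.0748, 0.2326]
tcp_rot: [[0.028, 0.865, 0.501], [1.0, -0.028, -0.007], [0.008, 0.501, -0.865]]
wrist_force: [-1.2, 0.2, -1.3]
gripper_width: 0.005
```

```bash
python3 -m handwheel '[[0,[0,0.007,0.001],0],[0,[0,0.014,0.002],0],[0,[0,0.021,0.003],0],[0,[0.001,0.028,0.004],0],[0,[0.001,0.035,0.006],0],[0,[0.001,0.042,0.008],0],[0,[0.001,0.049,0.010],0],[0,[0.001,0.056,0.013],0]]'; python3 -m handwheel '[[0,[0,0.005,0.002],0],[0,[0,0.010,0.005],0],[0,[0,0.015,0.007],0],[0,[0,0.020,0.010],0],[0,[0,0.025,0.013],0],[0,[0,0.030,0.016],0]]'
```

```text
t: 25.35
tool_pos: [0.6554, 0.0741, 0.2493]
tcp_rot: [[0.028, 0.865, 0.501], [1.0, -0.028, -0.007], [0.008, 0.501, -0.865]]
wrist_force: [-0.2, -0.0, -0.1]
gripper_width: 0.006
t: 25.95
tool_pos: [0.6892, 0.073, 0.2502]
tcp_rot: [[0.028, 0.865, 0.501], [1.0, -0.028, -0.007], [0.008, 0.501, -0.865]]
wrist_force: [-0.1, 0.4, -1.1]
gripper_width: 0.005
```

```bash
python3 - <<'E'
from h import *
p=robot.camera("scene");a=p["frame"][100:290,130:350]
cv2.imwrite("pics/k.png",cv2.resize(a[:,:,::-1],None,fx=3.1,fy=3.1,interpolation=2))
E
```

```text
(no output)
```

View pics/k.png

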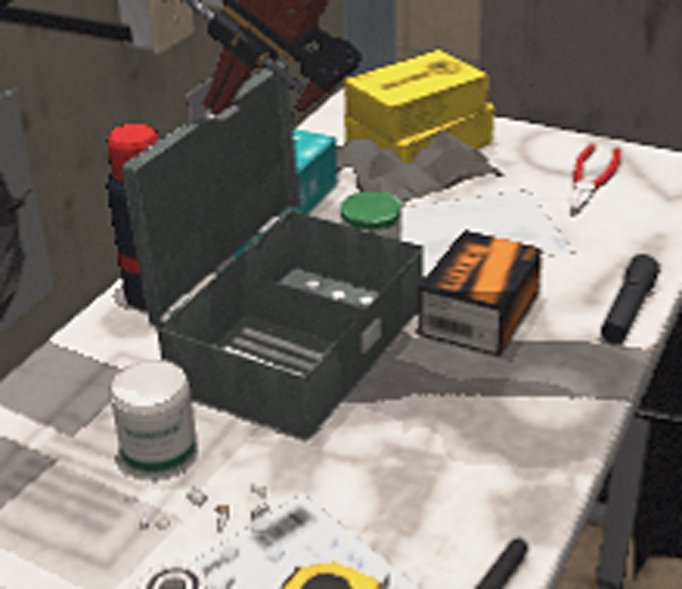

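The lid stands at about upright (crop 130–300, 75–320) and the box and carton are in place. I'll nudge it a little further, then withdraw straight back.

```bash
python3 -m handwheel '[[0,[0,0.003,0.0015],0],[0,[0,0.006,0.003],0],[0,[0,0.006,0.003],0]]'; python3 -m handwheel '[[0,[0,-0.006,-0.0035],0],[0,[0,-0.013,-0.0075],0],[0,[-0.001,-0.026,-0.015],0],[0,[-0.002,-0.06,-0.035],0],[0,[-0.004,-0.1,-0.058],0],[0,[-0.005,-0.14,-0.085],0],[0,[-0.005,-0.17,-0.12],0],[0,[-0.005,-0.17,-0.17],0],[0,[-0.005,-0.17,-0.17],0],[0,[-0.005,-0.17,-0.17],0]]'; python3 - <<'E'
from h import *
p=robot.camera("scene");a=p["frame"][100:290,130:350]
cv2.imwrite("pics/l.png",cv2.resize(a[:,:,::-1],None,fx=3.1,fy=3.1,interpolation=2))
for z in (1.4,1.5,1.6,1.75):
    T=[.6925-.182*np.cos(z),.0772,.072+.182*np.sin(z)];print(z,proj(p,T)-[130,100],(proj(p,T)-[130,100])*3.1)
# lid top corners at candidates
for t in(1.45,1.6,1.75):
    print(t,[np.round((proj(p,[.6925-.167*np.cos(t)-.0*np.sin(t),y,.076+.167*np.sin(t)])-[130,100])*3.1).tolist() for y in(.196,-.045)])
q=robot.camera("top");save(q,"top3.png")
for t in("filter_mid","tub_mid","tape_measure_mid","pliers_mid","bearing_mid","carton_mid"):
    b=robot.boxes_of(t,q)[:1];print(t,b and b[0]["extent"])
E
```

```text
t: 26.3
tool_pos: [0.6957, 0.0729, 0.2507]
tcp_rot: [[0.028, 0.865, 0.501], [1.0, -0.028, -0.007], [0.008, 0.501, -0.865]]
wrist_force: [-1.0, 0.1, 0.2]
gripper_width: 0.008
t: 27.3
tool_pos: [0.4627, 0.0739, 0.3143]
tcp_rot: [[0.028, 0.863, 0.505], [1.0, -0.028, -0.008], [0.007, 0.505, -0.863]]
wrist_force: [0.0, -0.4, -0.7]
gripper_width: 0.007
1.4 [76.32482901 35.56750388] [236.60696993 110.25926202]
1.5 [70.74419105 33.7212291 ] [219.30699224 104.53581022]
1.6 [65.24342996 32.47348491] [202.25463286 100.66780321]
1.75 [57.29104233 31.73216465] [177.60223123  98.3697104 ]
1.45 [[153.0, 176.0], [292.0, 68.0]]
1.6 [[128.0, 169.0], [270.0, 62.0]]
1.75 [[104.0, 166.0], [248.0, 61.0]]
filter_mid [157.3, 153.2, 183.5, 178.6]
tub_mid [296.7, 163.1, 318.8, 191.2]
tape_measure_mid [121.2, 227.6, 144.3, 248.8]
pliers_mid [360.8, 230.8, 414.6, 246.6]
bearing_mid []
carton_mid [261.9, 212.8, 300.5, 247.8]
```

View pics/l.png

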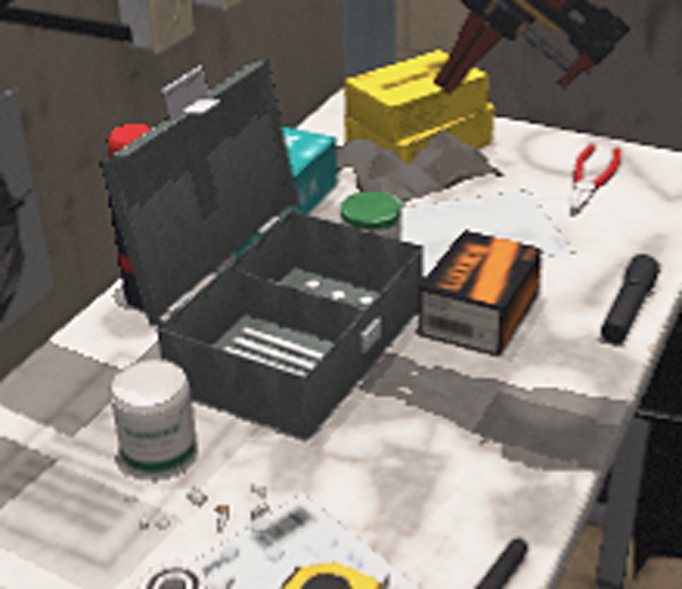

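The lid now leans back at the stop: its corners are at crop (106,160) and (268,62), with (104,166) predicted for the left one at 1.75 rad. The robot is clear, so I'll hand in.

```bash
python3 -c "
from rig import robot
s=robot.observe();print(s['t'],s['wrist_force']);print(robot.job_done())"
```

```text
27.7 [ 0.47732695 -0.09002975 -0.22477977]
the job is handed in; nothing more can be done
None
```

The job is handed in at 27.7 s: the carton is clear of the tab and the lid leans back open on its own.

**What I did:**
- I pushed the carton to the right with the outside of the part-closed fingers, until it stood about 35 mm clear of the tab.
- A finger pointing straight down cannot get under the tab. I drove the arm to the edge of its reach, high up in free space, so that the tool leaned 30°.
- I put the fingertip under the tab and eased the lid along its arc, past upright to about 97°. Then I withdrew.

**Last checks:**
- **Lid:** it leans back near the stop. The left corner matches the 1.75 rad prediction within a few pixels. The right corner was further off, nearer what 1.6 rad predicts.
- **Carton:** upright and clear of the tab.
- **Other things:** filter, tub, tape measure and pliers are at their first image positions within about 2–3 px. The network missed the bearing in the last top view, but the arm never went near it.
- **Robot:** the wrist force was about zero and it was touching nothing.

**What went wrong:** the first lift went too shallow. The lid slipped off at about 20° and fell shut, and the push moved the box about 2 mm and turned it 0.4°. I did not measure the box again after the second lift, where the push briefly reached about 14 N at the start. In the last pictures the box looked unmoved. I viewed 12 pictures, two over the budget.

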